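Set the tray sealer's time dial to five and start it

TASK

Set the sealing time on the tray sealer's control box to five: turn the dial with the bar grip clockwise, click by click, until its pointer stands at the fifth click after the long zero stroke, and let go of it. Then press the start button between the two dials fully down and let it come back up. Leave the round heat dial as it is.

Things in the scene. Friction and masses are not known exactly. Their poses are not given: they have to be found in the camera images.
- time_dial (a joint): Angle (rad) of the sealing-time dial, growing clockwise seen from above. 0 is the stop at the zero stroke (the long thick one of nine on its white 100 mm scale plate); it clicks every 24 degrees (0.419 rad), positions 0 to 8, so click 5 is 2.094 rad. A spring detent (about 0.035 N m) draws it into the nearest click when let go. It starts at click 2, 3 or 4.
- time_dial_grip (a point): Centre of the sealing-time dial's black bar grip, on the vertical dial axis, 10 mm below the bar's top. Bar 58 mm long, 14 mm thick, standing 30 mm above a 60 mm black disc. x axis: along the bar to its pointer end (white line on top); z up; they turn with the dial. The dial is at one end (either) of a fixed metal box, 200 x 370 mm, 60 mm high, its top 34 mm below this point.
- start_top (a point): Centre of the top of the grey round start button, 34 mm across, in a dark collar in the middle of the box, between the dials, near the robot's side. Pressed straight down: travel 7 mm, about 4 N at full depth, springs back; counts as pressed from 5 mm down. A small loose steel cup, 35 mm high, stands on the box some 115 mm behind it.
- heat_dial_rim (a point): Point on the top rim of the other dial's round black knob (48 mm across, top 36 mm above the box, 230 mm from the time dial), at its white pointer mark, 24 mm from the knob's axis; it turns with the knob. No clicks; must be left alone.

How it is judged:
On the way, in this order (a step that is already met when the one before it is completed fails the run):
1. the time dial stands at click 5 (value of joint time_dial between 1.904 and 2.284 rad), for 0.3 s.
2. the start button is pressed down (distance of start_top from where it was at the start of the episode above 0.005 m), for 0.05 s.
At the end, for the whole second after the job is handed in: The time dial rests at click 5 (120 degrees from zero, within 11 degrees), the start button has been pressed and is back up (within 2 mm), and the heat dial is where it was (rim within 8 mm); the robot touches nothing (all of step 1 and distance of start_top from where it was at the start of the episode below 0.002 m and distance of heat_dial_rim from where it was at the start of the episode below 0.008 m).
It fails at once if the heat dial is turned (rim moved more than 8 mm) (distance of heat_dial_rim from where it was at the start of the episode above 0.008 m).
It also fails if it takes over 38 s, if anything falls off the work surface, if the arm or the gripper's body presses on something with over 40 N, if the wrist force passes 120 N, or if a joint passes its speed limit or range.

ROBOT

A 6-joint arm with a two-finger parallel gripper is mounted at the origin on the work surface. World frame = base frame: x ahead of the robot, y to its left, z up, the work surface at z = 0. Lengths are in m, angles in rad, forces in N, time in s.
With the tool pointing down it reaches from about 0.3 to 0.875 m from the base axis. Payload 6.4 kg.
Tool frame: the origin (TCP) lies midway between the tips of the shut fingers; the grasp point (between the pads) lies 19 mm behind it; y points along the fingers, x is the direction in which the jaws open and shut, and the axes are right-handed (so a half turn about y gives the same grasp; the last joint's range is limited). The gripper opens to 85 mm and grips with 20 to 120 N. Pads are 22 mm wide; open, the fingers measure 114 mm over their backs; the gripper's body (76 mm by 85 mm) begins 54 mm behind the grasp point. The pads swing forward as they close: fully open they stand 13 mm farther back than shut.
Start: joints at [0.951, 0.181, 1.607, -0, 1.354, -0.206], TCP at [0.231, 0.526, 0.231] pointing down, gripper open.
Joint ranges: [-2.99, 2.99], [-0.89, 2.07], [0.3, 2.58], [-1.14, 4.28], [0, 2.63], [-3.12, 3.12]. Speed limits (rad/s): [2.57, 2.57, 3.01, 3.14, 3.14, 3.14].

INTERFACE

Orientations are given as a unit quaternion [w, x, y, z].
In Python, from bench import ctrl gives the robot as it stands.
- The arm moves only by the tool step_arm, never from a script. Its argument "commands" is a list of rows, each a list of 7 numbers: the turn, a rotation vector about the tool's x, y, z in units of 6 degrees (1.0 is 6 degrees), then the shift along the tool's x, y, z in units of 30 mm (1.0 is 30 mm), then the opening, from 0 (shut) to 1 (fully open). A call has 1 to 10 rows; each row shifts and turns the commanded pose from where the row before left it, along the tool's axes as they then stand; what a row does not reach is not made up. A row lasts 1/10 s, in which the tool goes at most 50 mm and 8.59 degrees, less where a joint would pass 70% of its speed; a pose out of reach is approached as far as the arm can. A call with a number of a shift or a turn outside -1 to 1 is refused whole. A call with a gripper value outside its range is refused whole. The fingers move at their own pace and stop on an object; the grip force is fixed at half the most. Time passes only in rows, so rows that do not move let the fingers close. It gives the time, the measured TCP pose, the force and the opening at its end, in the units of the state.
- ctrl.get_obs(): the state, without advancing time (a new reading comes with each control period).
- ctrl.camera(name): name is "scene" or "side" or "wrist"; returns (picture, depth): 420x560x3 uint8, blue, green, red; 420x560 float32, m along the optical axis (not along the pixel's ray), 0 where there is no reading.
- ctrl.get_calibration(name): a dict with "intrinsics" (3x3 intrinsics, pixels), "R" (3x3) and "t" (3): a world point X has camera coordinates R X + t. Camera axes: x right, y down, z forward; pixel columns grow to the right and rows downward; lengths in m; the calibration is good to about 2 mm. A picture is of the moment at which its call begins: read the wrist's pose just before it. get_calibration takes no time and is no camera call; for the wrist camera it gives the pose at the moment of the call.
- ctrl.hand_in(): hands the job in, once; it reports no verdict.
Trained networks look in the newest picture that a camera, given by its name, has taken for a name from the list of things; names that differ only in an ending like _2 or _b are one class to them, and where a whole thing is asked for, a point or a joint stands for the part that bears it (a point fixed in the world has none). Each returns a list of dicts, best first, with "p" (0 to 1); they miss things now and then, are a little off and sometimes report something else, mostly with a low value. They report only what shows in the picture. A call takes as long as a camera call.
- ctrl.boxes_of(thing, camera): "point" ([x, y, z] in m, in the coordinates of the camera as it stood for that picture, good to about 4 mm: the middle of the surface that is visible of it).
- ctrl.silhouettes(thing, camera): "pixels" (420x560 bool, what is visible of it).
The state is a dict: "time_s": time; "q": joint angles; "dq": joint speeds; "joint_efforts": joint torques, N m; "eef_pos": TCP position; "eef_rot": TCP orientation; "wrist_force": force on the tool from outside, world axes, zero at the start; "torque": the same for the moment, N m; "opening": opening from 0.0 (shut) to 1.0 (fully open).
Only numpy, scipy, OpenCV 4.12 (cv2) and the standard library are available. Lean on these libraries where they do the work, as an engineer would, in place of code of your own. Each camera call takes 0.05 s, during which the arm holds its last target.

## Working session

There is one attempt and no reset: what is moved stays moved. The work goes in short steps, Python scripts to look and compute and a tool call to move; the robot and the scene stay as the last step left them, time stands still between calls to the robot, and variables do not carry over. Pictures are saved under pics/ and viewed, and the job is handed in when it is done.

Besides the shell and the picture viewer there is one more tool, called after "Request:" as name(argument=value, ...) on one line, values as JSON. step_arm: Moves the arm, as the interface text tells. Its arguments: {"type":"object","properties":{"commands":{"type":"array"}},"required":["commands"]}

```bash
ls; mkdir -p pics; python3 - <<'E'
from bench import ctrl
import cv2,numpy as np
o=ctrl.get_obs();print(o)
for c in["scene","side"]:
    p,d=ctrl.camera(c);cv2.imwrite(f"pics/{c}0.png",p);K=ctrl.get_calibration(c);R=K["R"];t=K["t"]
    np.savez(f"{c}0.npz",p=p,d=d,K=K["intrinsics"],R=R,t=t)
    for th in["time_dial","time_dial_grip","start_top","heat_dial_rim"]:
        for b in ctrl.boxes_of(th,c)[:2]:
            X=R.T@(np.array(b["point"])-np.ravel(t));print(c,th,round(b["p"],2),X.round(4))
E
```

```text
pics
{'time_s': 0.0, 'q': array([ 9.50699555e-01,  1.81542069e-01,  1.60801304e+00, -1.54390310e-05,
        1.35381276e+00, -2.06292048e-01]), 'dq': array([ 6.17660381e-04,  1.36590055e-03, -4.85671155e-04,  2.36609150e-05,
       -1.79297405e-03,  1.07812415e-03]), 'joint_efforts': array([-5.31097467e-04, -4.44884741e+01, -3.51335227e+01, -4.69856477e-04,
        9.47392109e-03,  1.15741273e-05]), 'eef_pos': array([0.2308568 , 0.52600975, 0.23038115]), 'eef_rot': array([-0.59181654,  0.59228297,  0.38603943, -0.38720487]), 'wrist_force': array([-0.19630902, -0.57867911, -0.80736776]), 'torque': array([-0.00064977,  0.02249198,  0.03287732]), 'opening': 0.9994995701902794}
scene time_dial 0.82 [ 0.5965 -0.1818  0.0747]
scene time_dial_grip 0.9 [ 0.6036 -0.1843  0.0715]
scene start_top 0.92 [ 0.5418 -0.0751  0.0858]
scene heat_dial_rim 0.76 [0.5911 0.0389 0.0935]
side time_dial 0.56 [ 0.5933 -0.2017  0.0739]
side time_dial_grip 0.58 [ 0.5898 -0.1976  0.0751]
side start_top 0.86 [ 0.5371 -0.0817  0.0774]
side start_top 0.22 [ 0.5924 -0.1945  0.0763]
side heat_dial_rim 0.71 [0.5803 0.0274 0.0897]
```

View pics/scene0.png

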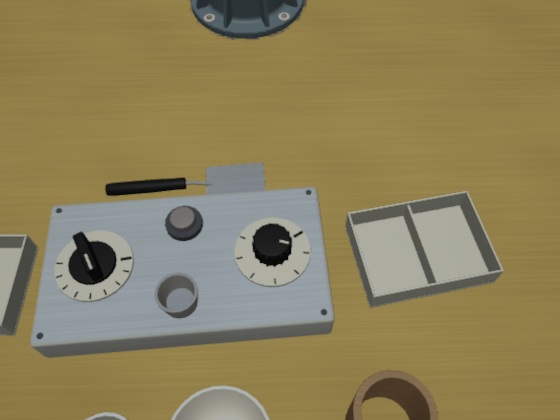

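View pics/side0.png

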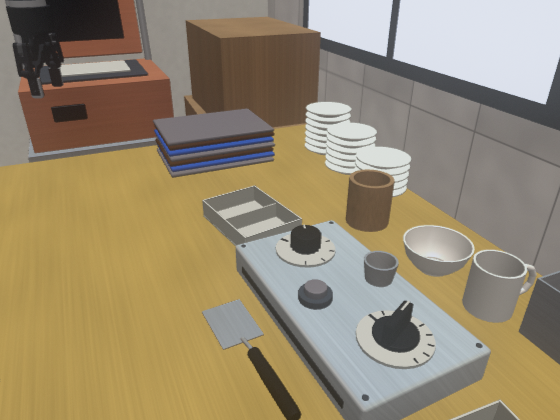

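```bash
cat > h.py <<'E'
import cv2,numpy as np
def rect(z,cx,cy,f,half=0.08,s=3000):
    n=int(2*half*s);g=np.arange(n)/s-half
    X,Y=np.meshgrid(cx+g,cy+g,indexing='ij')
    P=np.stack([X,Y,np.full_like(X,z)],-1)@f["R"].T+np.ravel(f["t"])
    q=P@f["K"].T;m=(q[...,:2]/q[...,2:]).astype(np.float32)
    return cv2.remap(f["p"],m[...,0],m[...,1],cv2.INTER_CUBIC)
E
python3 - <<'E'
from h import *
f=np.load("scene0.npz")
a=rect(0.061,.6,-.19,f,.065);b=rect(0.104,.6,-.19,f,.065)
cv2.imwrite("pics/r0.png",np.hstack([a,b]))
# plate centre by white pixels on z=.061
h=cv2.cvtColor(a,cv2.COLOR_BGR2HSV);g=((h[...,1]<60)&(h[...,2]>150)).astype(np.uint8)
c=max(cv2.findContours(g,0,1)[0],key=cv2.contourArea);e=cv2.fitEllipse(cv2.convexHull(c));print(e, .6-.065+e[0][1]/3000,-.19-.065+e[0][0]/3000)
d=f["d"];K=f["K"]
def w(u,v):
    z=d[v,u];return f["R"].T@(np.array([(u-K[0,2])*z/K[0,0],(v-K[1,2])*z/K[1,1],z])-np.ravel(f["t"]))
for p in[(230,220),(182,213),(81,240),(88,256),(93,270),(185,222)]:print(p,w(*p).round(4))
E
```

```text
((193.35174560546875, -51.76554870605469), (388.7959289550781, 2778.344970703125), 178.5097198486328) 0.5177448170979817 -0.19054941813151044
(230, 220) [ 0.5343 -0.0136  0.0594]
(182, 213) [ 0.536  -0.0745  0.0837]
(81, 240) [ 0.5834 -0.192   0.1039]
(88, 256) [ 0.6059 -0.1796  0.1045]
(93, 270) [ 0.6225 -0.1725  0.0997]
(185, 222) [ 0.5499 -0.0695  0.0841]
```

View pics/r0.png

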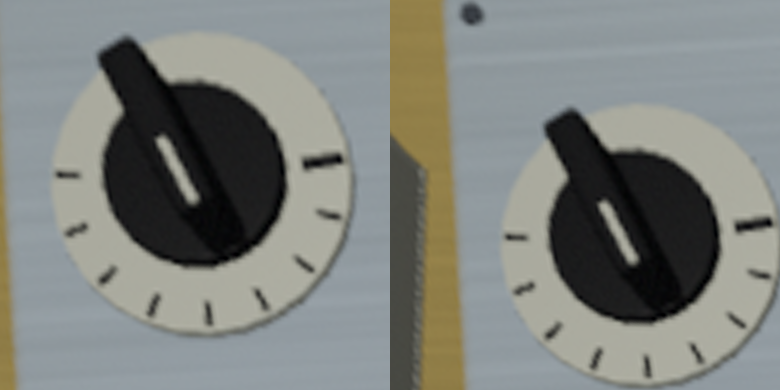

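```bash
cat >> h.py <<'E'
from scipy.spatial.transform import Rotation as Ro
def plan(o,pos,barang,half=0,dive=0):
    """pos target TCP, barang: world deg of bar; tool x perpendicular"""
    R=Ro.from_quat(np.roll(o["eef_rot"],-1)).as_matrix()
    print("pos",o["eef_pos"].round(4),"t",o["time_s"],"q",o["q"].round(3),"F",o["wrist_force"].round(1),"op",round(o["opening"],3));
    print("tool axes x,y,z cols\n",R.round(3))
    for k in(90,-90):
        a=np.radians(barang+k);x=np.array([np.cos(a),np.sin(a),0]);y=np.array([0,0,-1.]);T=np.stack([x,y,np.cross(x,y)],1)
        rv=Ro.from_matrix(R.T@T).as_rotvec(degrees=True)
        print(k,"turn units",(rv/6).round(2),"shift in current axes (30mm)",(R.T@(np.array(pos)-o["eef_pos"])/.03).round(2),"in target axes",(T.T@(np.array(pos)-o["eef_pos"])/.03).round(2))
E
python3 - <<'E'
from h import *;from bench import ctrl
plan(ctrl.get_obs(),[.598,-.187,.2],29.5)
E
```

```text
pos [0.2312 0.5265 0.2313] t 0.5 q [ 0.951  0.181  1.607 -0.     1.354 -0.206] F [-0.7 -0.4  0.9] op 0.999
tool axes x,y,z cols
 [[ 0.402 -0.    -0.916]
 [ 0.916 -0.     0.402]
 [-0.    -1.    -0.   ]]
90 turn units [-0.   -8.87 -0.  ] shift in current axes (30mm) [-16.86   1.04 -20.76] in target axes [-26.72   1.04   1.07]
-90 turn units [ 0.   21.13 -0.  ] shift in current axes (30mm) [-16.86   1.04 -20.76] in target axes [26.72  1.04 -1.07]
```

Request:
step_arm(commands=[[0,0,0,-0.8,0,-1,1],[0,0,0,-0.8,0,-1,1],[0,0,0,-0.8,0,-1,1],[0,0,0,-0.8,0,-1,1],[0,0,0,-0.8,0,-1,1],[0,0,0,-0.8,0,-1,1],[0,0,0,-0.8,0,-1,1],[0,0,0,-0.8,0,-1,1],[0,0,0,-0.8,0,-1,1],[0,0,0,-0.8,0,-1,1]])

```text
time_s: 1.5
eef_pos: [0.4099, 0.1847, 0.2316]
eef_rot: [-0.592, 0.592, 0.387, -0.386]
wrist_force: [0.1, -0.1, 0.2]
opening: 1.002
```

Request:
step_arm(commands=[[0,0,0,-0.8,0,-1,1],[0,0,0,-0.8,0,-1,1],[0,0,0,-0.8,0,-1,1],[0,0,0,-0.8,0,-1,1],[0,0,0,-0.8,0,-1,1],[0,0,0,-0.8,0,-1,1],[0,0,0,-0.8,0,-1,1],[0,0,0,-0.8,0,-1,1],[0,0,0,-0.8,0,-1,1],[0,0,0,-0.8,0,-1,1]])

```text
time_s: 2.5
eef_pos: [0.5881, -0.1558, 0.2313]
eef_rot: [-0.592, 0.592, 0.387, -0.387]
wrist_force: [0.5, 0.5, 1.3]
opening: 1.0
```

Request:
step_arm(commands=[[0,0,0,-0.86,0,-0.76,1],[0,-1,0,0,0,0,1],[0,-1,0,0,0,0,1],[0,-1,0,0,0,0,1],[0,-1,0,0,0,0,1],[0,-1,0,0,0,0,1],[0,-1,0,0,0,0,1],[0,-1,0,0,0,0,1],[0,-1,0,0,0,0,1],[0,-0.87,0,0,0,0,1]])

```text
time_s: 3.5
eef_pos: [0.598, -0.187, 0.2313]
eef_rot: [0.355, -0.355, -0.612, 0.612]
wrist_force: [0.1, 1.0, 0.4]
opening: 1.0
```

```bash
python3 - <<'E'
from h import *;from bench import ctrl
o=ctrl.get_obs();plan(o,[.598,-.187,.2],29.5)
K=ctrl.get_calibration("wrist")
p,d=ctrl.camera("wrist");cv2.imwrite("pics/w1.png",p);R=K["R"];t=np.ravel(K["t"])
f=dict(p=p,d=d,K=K["intrinsics"],R=R,t=t);np.savez("w1.npz",**f)
for th in["time_dial","time_dial_grip","start_top"]:
    for b in ctrl.boxes_of(th,"wrist")[:2]:print(th,b["p"],(R.T@(np.array(b["point"])-t)).round(4))
cv2.imwrite("pics/r1.png",np.hstack([rect(0.061,.598,-.187,f,.065),rect(0.104,.598,-.187,f,.065)]))
E
```

```text
pos [ 0.598  -0.187   0.2313] t 3.5 q [-0.492  0.294  1.47  -0.     1.378 -2.582] F [0.1 1.  0.4] op 1.0
tool axes x,y,z cols
 [[-0.496 -0.    -0.868]
 [ 0.868  0.    -0.496]
 [ 0.    -1.     0.   ]]
90 turn units [-0.    0.04  0.  ] shift in current axes (30mm) [0.   1.04 0.  ] in target axes [0.   1.04 0.  ]
-90 turn units [  0.   -29.96   0.  ] shift in current axes (30mm) [0.   1.04 0.  ] in target axes [-0.    1.04 -0.  ]
time_dial 0.7 [ 0.5927 -0.189   0.0761]
time_dial_grip 0.82 [ 0.5928 -0.1866  0.0725]
start_top 0.81 [ 0.5427 -0.0776  0.0863]
```

View pics/w1.png

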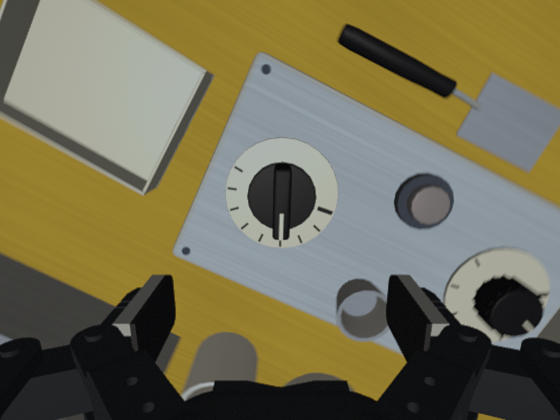

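View pics/r1.png

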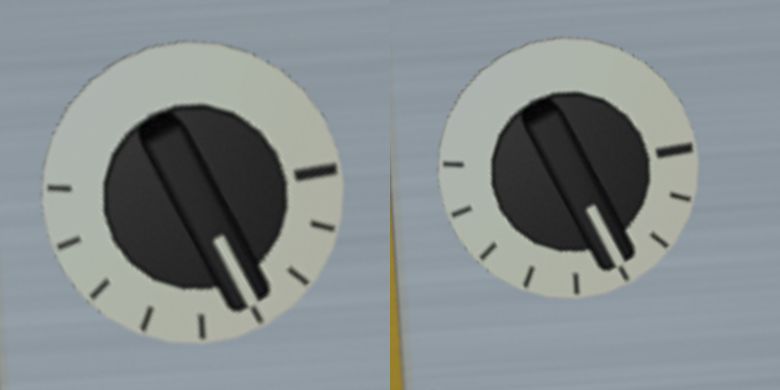

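Request:
step_arm(commands=[[0,0.4,0,0,1,0.06,1],[0,0,0,0,1,0,1],[0,0,0,0,1,0,1],[0,0,0,0,1,0,1],[0,0,0,0,0.5,0,1],[0,0,0,0,0.5,0,1],[0,0,0,0,0.04,0,1],[0,0,0,0,0,0,0],[0,0,0,0,0,0,0],[0,0,0,0,0,0,0]])

```text
time_s: 4.7
eef_pos: [0.5974, -0.1884, 0.0816]
eef_rot: [-0.368, 0.37, 0.603, -0.603]
wrist_force: [0.2, 0.7, 0.1]
opening: 0.514
```

Request:
step_arm(commands=[[0,0,0,0,0,0,0],[0,0,0,0,0,0,0],[0,0,0,0,0,0,0],[0,0,0,0,0,0,0]])

```text
time_s: 5.1
eef_pos: [0.5964, -0.1872, 0.081]
eef_rot: [-0.369, 0.369, 0.604, -0.603]
wrist_force: [-2.0, 2.9, 5.5]
opening: 0.152
```

Request:
step_arm(commands=[[0,0.5,0,0,0,0,0],[0,1,0,0,0,0,0],[0,1,0,0,0,0,0],[0,1,0,0,0,0,0],[0,1,0,0,0,0,0]])

```text
time_s: 5.6
eef_pos: [0.5964, -0.1872, 0.081]
eef_rot: [0.501, -0.5, -0.5, 0.499]
wrist_force: [-3.5, 3.4, 6.4]
opening: 0.152
```

Request:
step_arm(commands=[[0,1,0,0,0,0,0],[0,1,0,0,0,0,0],[0,1,0,0,0,0,0],[0,0.5,0,0,0,0,0],[0,0,0,0,0,0,0],[0,0,0,0,0,0,0],[0,0,0,0,0,0,0],[0,0,0,0,0,0,0]])

```text
time_s: 6.4
eef_pos: [0.5963, -0.1871, 0.081]
eef_rot: [0.583, -0.582, -0.401, 0.401]
wrist_force: [-2.7, 3.5, 5.6]
opening: 0.15
```

```bash
python3 - <<'E'
from h import *;from bench import ctrl
o=ctrl.get_obs();plan(o,[.5965,-.188,.08],27.2-48);print(o["torque"])
f=dict(np.load("scene0.npz"));p,d=ctrl.camera("scene");f["p"]=p;cv2.imwrite("pics/s2.png",p)
K=ctrl.get_calibration("wrist");p,d=ctrl.camera("wrist");g=dict(p=p,K=K["intrinsics"],R=K["R"],t=K["t"])
cv2.imwrite("pics/r2.png",np.hstack([rect(0.104,.598,-.187,f,.065),cv2.resize(p,(520,390))]))
E
```

```text
pos [ 0.5963 -0.1871  0.081 ] t 6.4 q [-4.940e-01  4.550e-01  1.581e+00  1.000e-03  1.107e+00 -1.701e+00] F [-2.7  3.5  5.6] op 0.15
tool axes x,y,z cols
 [[ 0.356 -0.    -0.934]
 [ 0.934  0.001  0.356]
 [ 0.001 -1.     0.001]]
90 turn units [-0.01 -0.01  0.01] shift in current axes (30mm) [-0.03  0.03 -0.02] in target axes [-0.03  0.03 -0.02]
-90 turn units [-1.000e-02  2.999e+01 -1.000e-02] shift in current axes (30mm) [-0.03  0.03 -0.02] in target axes [0.03 0.03 0.02]
[0.48729989 0.53451438 0.02313744]
```

View pics/r2.png

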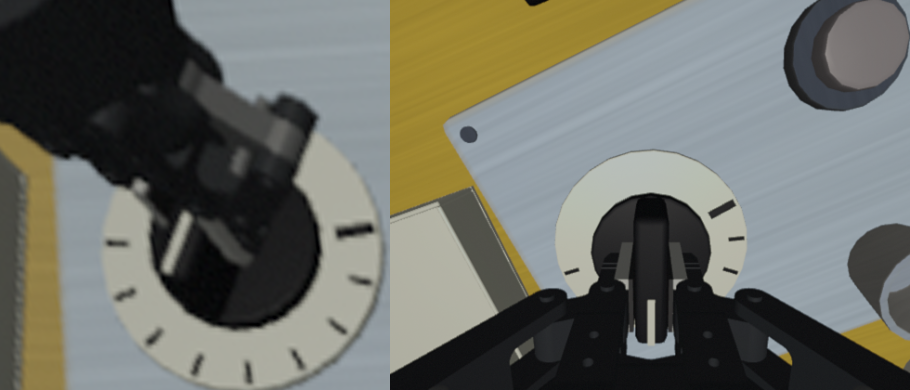

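Request:
step_arm(commands=[[0,0,0,0,0,0,1],[0,0,0,0,0,0,1],[0,0,0,0,0,0,1],[0,0,0,0,0,0,1],[0,0,0,0,0,0,1],[0,0,0,0,0,0,1],[0,0,0,0,-0.5,0,1],[0,0,0,0,-1,0,1],[0,0,0,0,-1,0,1],[0,0,0,0,-1,0,1]])

```text
time_s: 7.5
eef_pos: [0.5966, -0.188, 0.1874]
eef_rot: [-0.582, 0.583, 0.401, -0.401]
wrist_force: [0.6, -0.4, -0.4]
opening: 1.0
```

Request:
step_arm(commands=[[0,0,0,0,-1,0,1],[0,0,0,0,-0.5,0,1],[0,0,0,0,0,0,1]])

```text
time_s: 7.8
eef_pos: [0.598, -0.1887, 0.2337]
eef_rot: [-0.58, 0.584, 0.402, -0.4]
wrist_force: [-0.2, -0.4, -0.0]
opening: 1.001
```

```bash
python3 - <<'E'
from h import *;from bench import ctrl
o=ctrl.get_obs();plan(o,[.544,-.074,.15],27.2-48)
K=ctrl.get_calibration("wrist");p,d=ctrl.camera("wrist");R=K["R"];t=np.ravel(K["t"]);g=dict(p=p,d=d,K=K["intrinsics"],R=R,t=t)
for th in["start_top"]:
    for b in ctrl.boxes_of(th,"wrist")[:2]:print(th,b["p"],(R.T@(np.array(b["point"])-t)).round(4))
    s=ctrl.silhouettes(th,"wrist")
    if s:
        v,u=np.nonzero(s[0]["pixels"]);z=d[v,u];k=g["K"]
        P=(np.stack([(u-k[0,2])*z/k[0,0],(v-k[1,2])*z/k[1,1],z],1)[z>0]-t)@R
        Q=P[P[:,2]>np.percentile(P[:,2],60)-.002];print(len(P),np.percentile(P[:,2],[5,50,95]),Q.mean(0),Q.min(0),Q.max(0))
f=dict(np.load("scene0.npz"))
cv2.imwrite("pics/r3.png",np.hstack([rect(0.104,.598,-.187,g,.065),rect(0.084,.544,-.074,g,.065)]))
E
```

```text
pos [ 0.598  -0.1887  0.2337] t 7.8 q [-0.495  0.289  1.472  0.     1.375 -1.701] F [-0.2 -0.4 -0. ] op 1.001
tool axes x,y,z cols
 [[ 0.356  0.005 -0.934]
 [ 0.934 -0.003  0.356]
 [-0.001 -1.    -0.006]]
90 turn units [ 0.06 -0.01 -0.01] shift in current axes (30mm) [2.93 2.77 3.06] in target axes [2.93 2.79 3.04]
-90 turn units [1.000e-02 2.999e+01 9.000e-02] shift in current axes (30mm) [2.93 2.77 3.06] in target axes [-2.93  2.79 -3.04]
start_top 0.61 [ 0.5423 -0.0774  0.0833]
1697 [0.07583574 0.08252789 0.08382861] [ 0.53960814 -0.07680178  0.08265819] [ 0.52331035 -0.09304942  0.08075978] [ 0.55618617 -0.06024886  0.08499619]
```

View pics/r3.png

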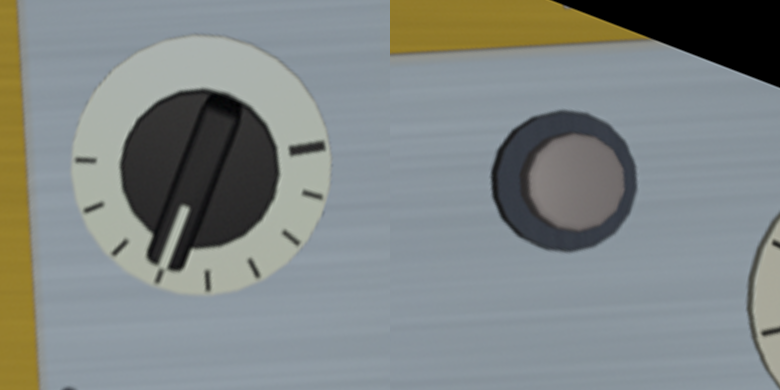

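Request:
step_arm(commands=[[0,0,0,0.93,0,1,0],[0,0,0,0.93,0,1,0],[0,0,0,0.93,0,1,0],[0,0,0,0,0.5,0.13,0],[0,0,0,0,1,0,0],[0,0,0,0,1,0,0],[0,0,0,0,0.7,0,0],[0,0,0,0,0.5,0,0],[0,0,0,0,0,0,0],[0,0,0,0,0,0,0]])

```text
time_s: 8.95
eef_pos: [0.5377, -0.0759, 0.118]
eef_rot: [0.583, -0.582, -0.401, 0.402]
wrist_force: [0.8, 0.8, -0.4]
opening: 0.002
```

```bash
python3 - <<'E'
from h import *;from bench import ctrl
o=ctrl.get_obs();plan(o,[.540,-.077,.09],27.2-48)
f=dict(np.load("scene0.npz"))
p,d=ctrl.camera("side");cv2.imwrite("pics/s4.png",cv2.resize(p[230:400,200:480],None,fx=2.5,fy=2.5))
E
```

```text
pos [ 0.5377 -0.0759  0.118 ] t 8.95 q [-0.359  0.243  1.78   0.     1.121 -1.565] F [ 0.8  0.8 -0.4] op 0.002
tool axes x,y,z cols
 [[ 0.357 -0.003 -0.934]
 [ 0.934  0.001  0.357]
 [-0.    -1.     0.003]]
90 turn units [-0.03 -0.02 -0.  ] shift in current axes (30mm) [-0.01  0.93 -0.09] in target axes [-0.01  0.93 -0.08]
-90 turn units [ 0.   29.98 -0.04] shift in current axes (30mm) [-0.01  0.93 -0.09] in target axes [0.01 0.93 0.08]
```

View pics/s4.png

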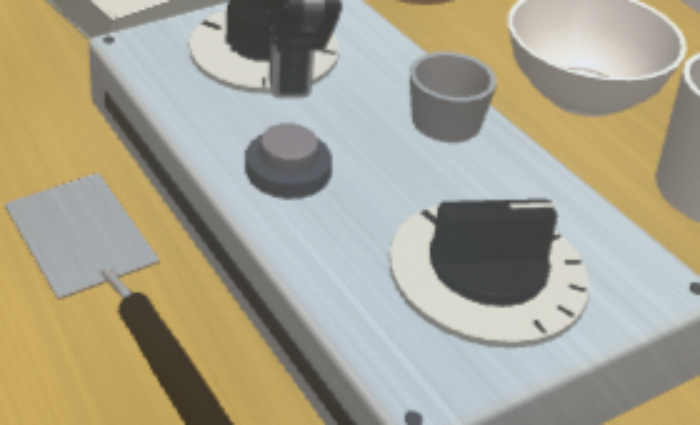

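Request:
step_arm(commands=[[0,0,0,0,0.7,-0.08,0],[0,0,0,0,0.3,0,0],[0,0,0,0,0.1,0,0],[0,0,0,0,0.1,0,0],[0,0,0,0,0.05,0,0],[0,0,0,0,0.05,0,0],[0,0,0,0,0,0,0]])

```text
time_s: 9.7
eef_pos: [0.5411, -0.0772, 0.0805]
eef_rot: [-0.582, 0.583, 0.401, -0.401]
wrist_force: [-1.6, 0.8, 2.4]
opening: -0.006
```

Request:
step_arm(commands=[[0,0,0,0,0.05,0,0],[0,0,0,0,0.05,0,0],[0,0,0,0,0,0,0]])

```text
time_s: 10.0
eef_pos: [0.5411, -0.0772, 0.0773]
eef_rot: [-0.582, 0.583, 0.401, -0.401]
wrist_force: [-0.9, 0.3, 3.2]
opening: 0.003
```

Request:
step_arm(commands=[[0,0,0,0,0.03,0,0],[0,0,0,0,0,0,0]])

```text
time_s: 10.2
eef_pos: [0.5412, -0.0772, 0.0764]
eef_rot: [-0.582, 0.583, 0.401, -0.401]
wrist_force: [-0.0, 1.4, 4.4]
opening: -0.001
```

Request:
step_arm(commands=[[0,0,0,0,0.03,0,0],[0,0,0,0,0,0,0]])

```text
time_s: 10.4
eef_pos: [0.5412, -0.0772, 0.076]
eef_rot: [-0.582, 0.583, 0.401, -0.401]
wrist_force: [-1.1, 1.3, 7.8]
opening: 0.004
```

Request:
step_arm(commands=[[0,0,0,0,0.03,0,0],[0,0,0,0,0,0,0]])

```text
time_s: 10.6
eef_pos: [0.5413, -0.0772, 0.0758]
eef_rot: [-0.582, 0.583, 0.401, -0.401]
wrist_force: [-5.0, 1.8, 14.6]
opening: 0.005
```

Request:
step_arm(commands=[[0,0,0,0,-0.3,0,0],[0,0,0,0,-0.5,0,0],[0,0,0,0,-1,0,0],[0,0,0,0,-1,0,0],[0,0,0,0,-1,0,0],[0,0,0,0,-1,0,0],[0,0,0,0,0,0,0],[0,0,0,0,0,0,0]])

```text
time_s: 11.4
eef_pos: [0.541, -0.0772, 0.2193]
eef_rot: [-0.582, 0.583, 0.401, -0.401]
wrist_force: [-1.1, 0.3, -0.3]
opening: 0.004
```

```bash
python3 - <<'E'
from h import *;from bench import ctrl
o=ctrl.get_obs();print(o["time_s"],o["eef_pos"],o["wrist_force"])
p,d=ctrl.camera("side");cv2.imwrite("pics/s5.png",cv2.resize(p[210:400,220:480],None,fx=2.5,fy=2.5))
f=np.load("side0.npz")
for th in["start_top"]:
    for nm,dd in(("now",d),("before",f["d"])):
        s=ctrl.silhouettes(th,"side")[0]["pixels"];v,u=np.nonzero(s);z=dd[v,u];k=f["K"]
        P=(np.stack([(u-k[0,2])*z/k[0,0],(v-k[1,2])*z/k[1,1],z],1)[z>0]-np.ravel(f["t"]))@f["R"];print(nm,P.mean(0).round(4),np.percentile(P[:,2],[50,90]))
df=cv2.absdiff(p,f["p"]).max(2);print("heat dial diff",df[220:270,270:340].max(),"button diff",df[275:310,295:335].max())
E
```

```text
11.4 [ 0.54100959 -0.0771547   0.21925912] [-1.09792794  0.32622366 -0.27187093]
now [ 0.5379 -0.0801  0.0792] [0.08092775 0.08215251]
before [ 0.5378 -0.0802  0.0793] [0.08101006 0.08220925]
heat dial diff 17 button diff 16
```

View pics/s5.png

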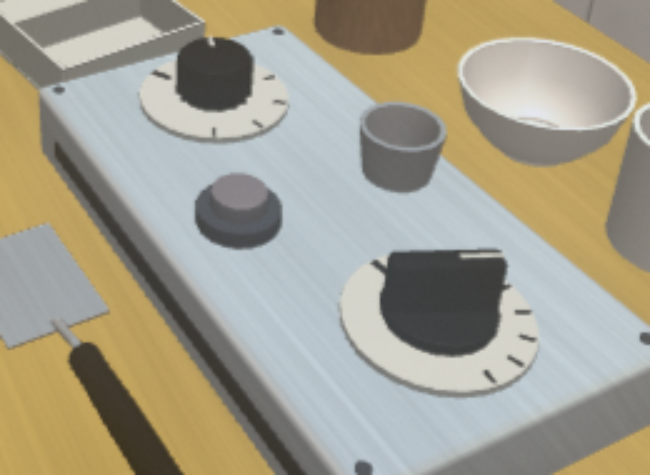

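The button is back up, the heat dial looks unchanged and the arm is clear of everything.

```bash
python3 -c "
from bench import ctrl
print(ctrl.hand_in())"
```

```text
the job is handed in; nothing more can be done
None
```

I handed the job in at about 11.5 s of the 38 s allowed; no verdict is reported.

- **Time dial:** I gripped the bar and turned it 48° clockwise, from click 3 to click 5, then let go. The rectified wrist picture taken after release showed the pointer at the fifth stroke after zero.
- **Start button:** I pressed it with the shut fingers until it bottomed out, about 7 mm down. The force then rose past the 4 N spring force to about 15 N. After lifting, its depth reading matched the one at the start to about 0.1 mm.
- **Heat dial:** I did not touch it. Its patch in the side picture was unchanged apart from image noise (largest difference 17 of 255).
- **At hand-in:** The tool was clear at z = 0.22 m, with only about 1 N of noise on the wrist force. No check failed. The position estimates from the different cameras differed by a few millimetres, up to about 15 mm for the networks' dial estimates. I used the ones I measured from the wrist pictures.

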